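# Put the carving tools away in their cut-out blocks

### The arm

A 6-joint arm with a two-finger parallel gripper is mounted at the origin on the work surface. World frame = base frame: x ahead of the robot, y to its left, z up, the work surface at z = 0. Lengths are in m, angles in rad, forces in N, time in s.
With the tool pointing down it reaches from about 0.35 to 0.975 m from the base axis. Payload 7.1 kg.
Tool frame: the origin (TCP) lies at the very end of the fingers, on their centre line; the grasp point (between the pads) lies 19 mm behind it (manip.grip_depth is the distance from the TCP to the grasp point, in m); z points along the fingers, y is the line along which they close (so a half turn about z gives the same grasp; the last joint's range is limited). The gripper opens to 88 mm and grips with 3 to 60 N. Pads are 20 mm wide; open, the fingers measure 115 mm over their backs; the gripper's body (75 mm by 178 mm) begins 61 mm behind the grasp point.
Start: joints at [1.275, 0.423, 1.63, -0, 1.089, -0.019], TCP at [0.171, 0.601, 0.223] pointing down, gripper open.
Joint ranges: [-3, 3], [-0.9, 2.11], [0.09, 2.58], [-1.31, 4.45], [0.11, 2.69], [-2.54, 2.54]. Speed limits (rad/s): [2.39, 2.39, 3.01, 3.14, 3.14, 3.14].

### API

Orientations are given as [roll, pitch, yaw] about the fixed x, y, z axes, in that order (R = Rz(yaw) Ry(pitch) Rx(roll)).
In Python, from rig import manip, cams gives the robot as it stands.
- The arm moves only by the tool jog_arm, never from a script. Its argument "deltas" is a list that holds one entry, the list of rows, each a list of 7 numbers: the turn, a rotation vector about the tool's x, y, z in rad, then the shift along the tool's x, y, z in mm, then the opening, from -1 (shut) to 1 (fully open), so that 0 is half open. In form: [[[wx, wy, wz, tx, ty, tz, claw], ...]]. A call has 1 to 12 rows; each row is the pose to reach, as a shift and turn from the pose commanded when the call began, along the tool's axes at that moment; what a row does not reach only later rows make up. A row lasts 1/8 s, in which the tool goes at most 62.5 mm and 10.7 degrees, less where a joint would pass 70% of its speed; a pose out of reach is approached as far as the arm can. A call with a gripper value outside its range is refused whole. The fingers move at their own pace and stop on an object; "squeeze" is the grip in N (left out, the last holds). Time passes only in rows, so rows that repeat a pose let the fingers close. It gives the time, the measured TCP pose, the force, the opening and the grip force at its end, in the units of the state.
- manip.state(): the state, without advancing time (a new reading comes with each control period).
- cams.capture(name): name is "side" or "top" or "wrist"; returns a dict with "img" (400x640x3 uint8, red, green, blue), "fx", "fy", "cx", "cy" (pixels), "R" (3x3) and "t" (3): a world point X has camera coordinates R X + t. Camera axes: x right, y down, z forward; pixel columns grow to the right and rows downward; lengths in m; the calibration is good to about 2 mm. A picture is of the moment at which its call begins. There is no depth.
- manip.close_job(): hands the job in; it is judged then, once.
The state is a dict: "time_s": time; "qpos": joint angles; "joint_velocities": joint speeds; "joint_efforts": joint torques, N m; "tool_pos": TCP position; "ee_rot": TCP orientation; "contact_force": force on the tool from outside, world axes, zero at the start; "ft_torque": the same for the moment, N m; "gripper_width": opening from 0.0 (shut) to 1.0 (fully open); "grip_force": force on a finger pad.
Only numpy, scipy, OpenCV 4.12 (cv2) and the standard library are available. Lean on these libraries where they do the work, as an engineer would, in place of code of your own. Each camera call takes 0.05 s, during which the arm holds its last target. There are 200 camera calls.

### The job

Put the four carving tools (palm gouge, knife, mallet and palm plane) away: lay each one in the block whose cut-out has its shape, the right way round and fully down on the floor of its pocket. Leave the paint bottle and the carved owl standing where they are.

Things in the scene. Friction and masses are not known exactly. Their poses are not given: they have to be found in the camera images.
- gouge: Palm gouge lying flat, 110 mm long: stubby wooden handle 36 wide x 28 high (x = -55 to -13), wooden neck 20 wide (to x = 5), thin round steel shaft 8 dia. to x = 55. Origin: underside, middle of the overall length; offsets in mm, x along the tool towards the steel end, z up. Balance and best grip: x = -31, across y. 70 g.
- knife: Carving knife lying flat, 130 mm long: straight slim dark wooden handle 24 wide x 24 high (x = -65 to 25), short flat steel blade 14 wide to x = 65. Origin: underside, middle of the overall length; offsets in mm, x along the tool towards the blade point, z up. Balance and best grip: x = -18, across y. 60 g.
- mallet: T-shaped carver's mallet lying flat, 105 mm long: brass head 52 wide (y) x 30 high (x = 22 to 52), wooden handle 18 wide x 18 high (x = -53 to 22). Origin: underside, middle of the overall length; offsets in mm, x along the tool towards the head, z up. Best grip: x = 37, on the head's two ends (52 apart along y). 250 g.
- plane: Palm plane lying flat, 115 mm long: brass body 34 wide x 26 high (x = -2 to 57), blade wedge on it (to 35 high), thin steel neck 10 wide, round wooden palm knob 27 dia. x 26 high at x = -44. Origin: underside, middle of the overall length; offsets in mm, x along the tool towards the brass body, z up. Best grip: x = 27, across y. 200 g.
- gouge_block: Fixed plywood block 158 x 80 x 12 mm, pocket 8 deep with black floor (4 above bench), about 4 larger all round than the palm gouge: 44 wide (x -59 to -9), 28 wide (to x 9), then thin channel 16 wide (to x 59). Origin: underside, middle of the block; offsets in mm, x along it, z up. The tool is right when its origin is straight above this one and its x axis points along this x.
- knife_block: Fixed plywood block 158 x 80 x 12 mm, pocket 8 deep with black floor (4 above bench), about 4 larger all round than the knife: slot 32 wide (x -69 to 29), then narrower, 22 wide (to x 69). Origin: underside, middle of the block; offsets in mm, x along it, z up. The tool is right when its origin is straight above this one and its x axis points along this x.
- mallet_block: Fixed plywood block 158 x 80 x 12 mm, pocket 8 deep with black floor (4 above bench), about 4 larger all round than the mallet, T-shaped: slot 26 wide (x -57 to 18), then cross part 60 wide (to x 56). Origin: underside, middle of the block; offsets in mm, x along it, z up. The tool is right when its origin is straight above this one and its x axis points along this x.
- plane_block: Fixed plywood block 158 x 80 x 12 mm, pocket 8 deep with black floor (4 above bench), about 4 larger all round than the palm plane: square 35 wide (x -61 to -27), neck 20 wide, rectangle 42 wide (x -6 to 61). Origin: underside, middle of the block; offsets in mm, x along it, z up. The tool is right when its origin is straight above this one and its x axis points along this x.
- paint_bottle: White paint bottle standing upright beside the work, 36 dia. x about 95 high; to be left alone. Origin: centre of its foot.
- owl: Carved pale wooden owl standing upright beside the work, 42 dia. x 71 high; to be left alone. Origin: centre of its foot.
Mind the look-alikes: they are no part of the job. Leave any blue or pink look-alike of the mallet alone.

How it is judged:
By the outcome, as a careful person would: the job done as asked, in the order asked, and still so for the second after the job is handed in, with the robot touching nothing.
It also fails if it takes over 96 s, if anything falls off the work surface, if the arm or the gripper's body presses on something with over 40 N, if the wrist force passes 120 N, or if a joint passes its speed limit or range.

## Working session

There is one attempt and no reset: what is moved stays moved. The work goes in short steps, Python scripts to look and compute and a tool call to move; the robot and the scene stay as the last step left them, time stands still between calls to the robot, and variables do not carry over. Pictures are saved under pics/ and viewed, at most 16 in all, crops included, and the job is handed in when it is done.

Besides the shell and the picture viewer there is one more tool, called by a JSON object that holds its "api" and its "payload". jog_arm: Moves the arm, as the interface text tells. Its arguments: {"type":"object","properties":{"deltas":{"type":"array","items":{"type":"array","items":{"type":"array","items":{"type":"number"}}}},"squeeze":{"type":"number"}},"required":["deltas"]}

```bash
ls; mkdir -p pics
python3 - <<'E'
from rig import manip, cams
import cv2
for n in ("top","side"):
    c=cams.capture(n); cv2.imwrite(f"pics/{n}0.png",c["img"][:,:,::-1])
    print(n,c["fx"],c["cx"],c["cy"],c["R"],c["t"])
print(manip.state())
E
```

```text
pics
top 486.4949331881621 318.9223731941562 204.97004030012903 [[-0.02323084 -0.99972345 -0.00365435]
 [-0.99768075  0.02341699 -0.06391222]
 [ 0.06398012  0.00216114 -0.99794883]] [-0.00481644  0.48071958  1.50486494]
side 519.040663174488 312.88913544770253 202.82962013935565 [[ 0.9080845  -0.41876067  0.00469532]
 [-0.27093778 -0.59600521 -0.75589054]
 [ 0.31933567  0.68514034 -0.65468118]] [-0.44271397  0.15188224  1.1425971 ]
{'time_s': 0.1, 'qpos': array([ 1.27498615e+00,  4.23776126e-01,  1.63060134e+00,  9.61082406e-07,
        1.08860792e+00, -1.89761075e-02]), 'joint_velocities': array([-5.20110897e-04, -1.43896064e-03, -1.96658969e-03,  1.22794041e-03,
        8.17193704e-04, -3.32300772e-06]), 'joint_efforts': array([-6.54602518e-04, -5.45617425e+01, -2.74325842e+01,  6.45496161e-02,
        1.88434089e-02, -2.31149994e-05]), 'tool_pos': array([0.17063385, 0.60073371, 0.22197693]), 'ee_rot': array([-3.14020019e+00, -2.72778162e-05,  2.86475812e+00]), 'contact_force': array([ 1.21536446, -0.41320159, -1.42740769]), 'ft_torque': array([-0.05273846, -0.0181339 ,  0.01435449]), 'grip_force': 0.0, 'gripper_width': 0.9982576904759892}
```

View pics/top0.png

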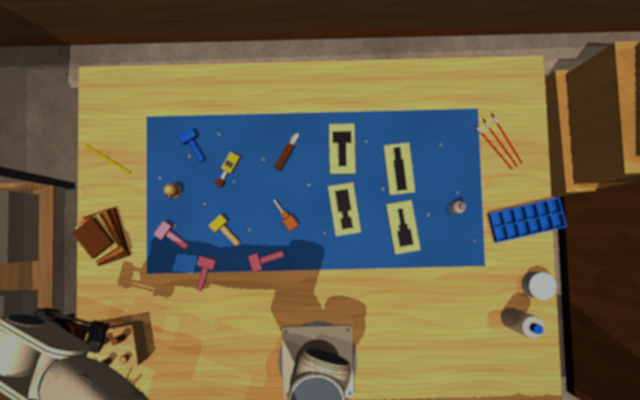

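View pics/side0.png

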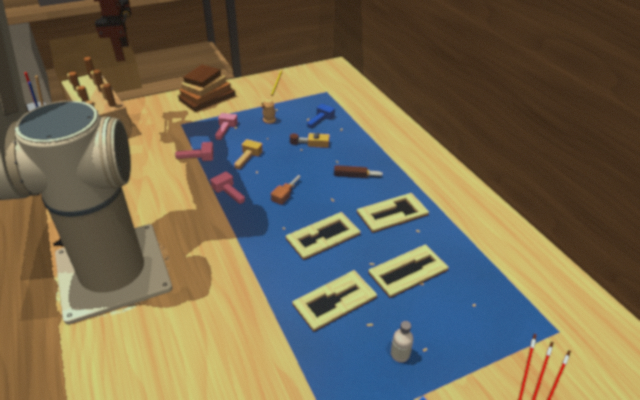

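```bash
cat > h.py <<'E'
import numpy as np, cv2
from scipy.spatial.transform import Rotation as Ro
from rig import manip, cams
def px2w(c,u,v,z):
    d=c["R"].T@np.array([(u-c["cx"])/c["fx"],(v-c["cy"])/c["fy"],1.]); o=-c["R"].T@c["t"]
    return o+d*(z-o[2])/d[2]
def w2px(c,X):
    p=c["R"]@np.asarray(X)+c["t"]; return np.array([c["fx"]*p[0]/p[2]+c["cx"],c["fy"]*p[1]/p[2]+c["cy"]])
def rel(pos,yaw):
    """turn/shift from the present pose to TCP pos, pointing down, closing line (tool y) at world angle yaw (mod pi)"""
    s=manip.state(); R0=Ro.from_euler("xyz",s["ee_rot"])
    best=None
    for k in (0,np.pi,-np.pi):
        # R=Rz(a)Rx(pi): tool y -> world angle a-90deg
        R=Ro.from_euler("xyz",[np.pi,0,yaw+np.pi/2+k]); w=(R0.inv()*R).as_rotvec()
        q=s["qpos"][5]
        if best is None or abs(w[2])<abs(best[2]): best=w
    t=R0.inv().apply(np.asarray(pos)-s["tool_pos"])*1e3
    print("turn",best.round(4),"shift",t.round(1),"q6",s["qpos"][5].round(2))
E
python3 - <<'E'
from h import *
c=cams.capture("top"); im=c["img"]; hsv=cv2.cvtColor(im,cv2.COLOR_RGB2HSV)
m=cv2.inRange(im,(170,150,90),(255,255,200)); m[:115]=0; m[262:]=0; m[:,:320]=0;m[:,430:]=0
n,l,st,ce=cv2.connectedComponentsWithStats(m)
for i in range(1,n):
    if st[i,4]<100: continue
    r=cv2.minAreaRect(cv2.findContours((l==i).astype(np.uint8),0,1)[0][0]); b=cv2.boxPoints(r)
    W=np.array([px2w(c,*p,.012) for p in b]); o=W.mean(0); e=W[1]-W[0]; f=W[2]-W[1]
    if np.linalg.norm(f)>np.linalg.norm(e): e,f=f,e
    print(r[0],o.round(3),np.linalg.norm(e).round(3),np.linalg.norm(f).round(3),np.degrees(np.arctan2(e[1],e[0])).round(1))
cv2.imwrite("pics/top1.png",cv2.resize(im[115:270,150:350,::-1],None,fx=4,fy=3.8,interpolation=cv2.INTER_CUBIC)[:600])
w=cams.capture("wrist"); print(w["fx"],w["cx"],w["cy"]); s=manip.state()
Rt=Ro.from_euler("xyz",s["ee_rot"]).as_matrix(); print((w["R"]@Rt).round(3), (Rt.T@(-w["R"].T@w["t"]-s["tool_pos"])).round(4))
for n,u,v,z in (("mallet",223,229,.02),("plane",228,168,.02),("knife",287,151,.02),("gouge",286,214,.02),("owl",172,190,.05),("bottle",458,207,.05)): print(n,px2w(c,u,v,z).round(3))
E
```

```text
(341.0, 128.0) [ 0.723 -0.092  0.012] 0.07 0.019 -91.4
(342.0, 157.0) [ 0.63  -0.092  0.012] 0.089 0.069 178.4
(407.2972717285156, 167.28378295898438) [ 0.593 -0.297  0.012] 0.147 0.022 -172.6
(390.4696960449219, 169.0345916748047) [ 0.589 -0.244  0.012] 0.147 0.025 -178.2
(343.92193603515625, 208.74278259277344) [ 0.467 -0.094  0.012] 0.149 0.071 -172.9
(402.8876037597656, 226.69631958007812) [ 0.407 -0.276  0.012] 0.149 0.072 -172.0
307.89492421912547 317.7905983272689 198.97468149142912
[[ 0.001  1.    -0.   ]
 [-0.965  0.001 -0.262]
 [-0.262  0.001  0.965]] [ 0.073   0.0012 -0.161 ]
mallet [0.412 0.284 0.02 ]
plane [0.603 0.266 0.02 ]
knife [0.652 0.08  0.02 ]
gouge [0.454 0.087 0.02 ]
owl [0.535 0.433 0.05 ]
bottle [ 0.462 -0.44   0.05 ]
```

View pics/top1.png

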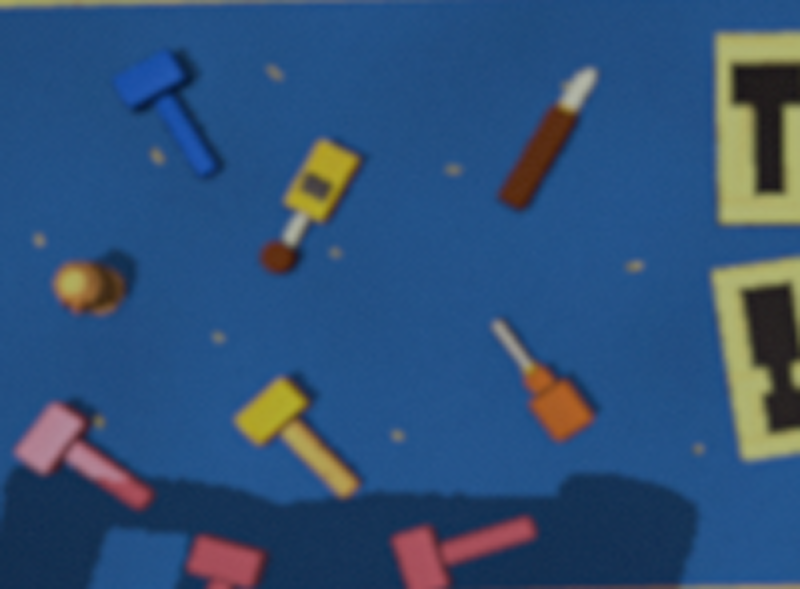

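Run:
```python
from h import *
rel([.5,.17,.28],np.radians(74))
rel([.5,.17,.28],np.radians(90))
```

```text
turn [-0.0009  0.      0.0025] shift [-434.5 -324.6  -57.5] q6 -0.02
turn [-9.000e-04 -1.000e-04 -2.767e-01] shift [-434.5 -324.6  -57.5] q6 -0.02
```

{"api": "jog_arm", "payload": {"deltas": [[[0,0,-0.277,-434,-325,-57,1],[0,0,-0.277,-434,-325,-57,1],[0,0,-0.277,-434,-325,-57,1],[0,0,-0.277,-434,-325,-57,1],[0,0,-0.277,-434,-325,-57,1],[0,0,-0.277,-434,-325,-57,1],[0,0,-0.277,-434,-325,-57,1],[0,0,-0.277,-434,-325,-57,1],[0,0,-0.277,-434,-325,-57,1],[0,0,-0.277,-434,-325,-57,1],[0,0,-0.277,-434,-325,-57,1],[0,0,-0.277,-434,-325,-57,1]]]}}

```text
time_s: 1.7
tool_pos: [0.4986, 0.1709, 0.2794]
ee_rot: [-3.142, -0.001, -3.14]
contact_force: [-0.1, -0.2, -0.1]
gripper_width: 0.995
grip_force: 0.0
```

Run:
```python
from h import *
import pickle
c=cams.capture("wrist"); pickle.dump(c,open("w1.pkl","wb")); cv2.imwrite("pics/w1.png",c["img"][:,:,::-1])
t=cams.capture("top"); pickle.dump(t,open("t1.pkl","wb"))
s=manip.state(); print(s["time_s"],s["tool_pos"],s["ee_rot"],s["qpos"])
for n,p in dict(mallet=(.412,.284,.02),plane=(.603,.266,.02),knife=(.652,.08,.02),gouge=(.454,.087,.02)).items(): print(n,w2px(c,p))
```

```text
1.8 [0.49870417 0.17097259 0.27953031] [ 3.14158404e+00 -4.13666919e-04 -3.13958484e+00] [ 3.07624333e-01  2.13598905e-01  1.78950893e+00  1.46090776e-04
  1.13887673e+00 -1.26524098e+00]
mallet [402.91298168 104.59654265]
plane [380.9009339 240.4305336]
knife [255.9473068  270.33305023]
gouge [253.81670736 136.88498731]
```

View pics/w1.png

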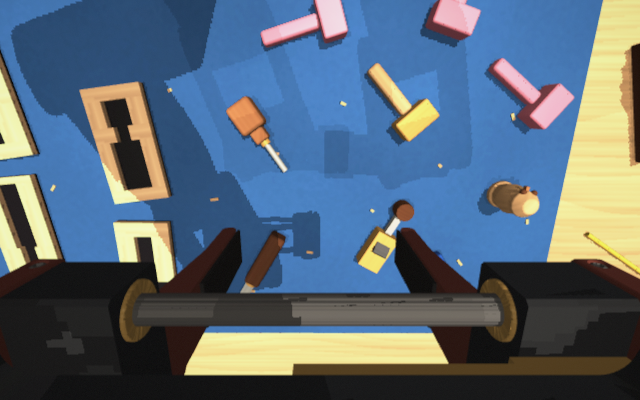

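```bash
cat >> h.py <<'E'
from scipy.optimize import minimize
M=dict(gouge=[(-55,-13,36,0,28),(-13,5,20,4,24),(5,55,8,10,18)],
 knife=[(-65,25,24,0,24),(25,65,14,10,14)],
 mallet=[(22,52,52,0,30),(-53,22,18,0,18)],
 plane=[(-2,57,34,0,26),(-32,-2,10,6,16),(-57.5,-30.5,27,0,26)],
 block=[(-79,79,80,0,12)])
def render(c,boxes,p,shape):
    m=np.zeros(shape,np.uint8); x,y,a=p; C,S=np.cos(a),np.sin(a)
    for x0,x1,w,z0,z1 in boxes:
        P=[w2px(c,[x+(C*X-S*Y)/1e3,y+(S*X+C*Y)/1e3,Z/1e3]) for X in (x0,x1) for Y in (-w/2,w/2) for Z in (z0,z1)]
        cv2.fillConvexPoly(m,cv2.convexHull((np.array(P)*16).astype(np.int32)),1,shift=4)
    return m
def mask(c,p,r=.09,block=False):
    im=c["img"].astype(float); m=(im[...,0]>0.62*im[...,2]).astype(np.uint8)
    roi=np.zeros_like(m); P=np.array([px2w_inv(c,p,r,t) for t in np.linspace(0,6.28,40)],np.int32); cv2.fillPoly(roi,[P],1); m&=roi
    m=cv2.morphologyEx(m,cv2.MORPH_OPEN,np.ones((2,2),np.uint8))
    n,l,st,ce=cv2.connectedComponentsWithStats(m)
    i=1+np.argmax(st[1:,4]); m=(l==i).astype(np.uint8)
    if block: q=np.zeros_like(m); cv2.drawContours(q,cv2.findContours(m,0,1)[0],-1,1,-1); m=q
    return m
def px2w_inv(c,p,r,t): return w2px(c,[p[0]+r*np.cos(t),p[1]+r*np.sin(t),.012])
def fit(c,name,p,r=.09):
    b=M[name]; m=mask(c,p,r,name=="block"); f=lambda q:1-(lambda k:(k&m).sum()/max(1,(k|m).sum()))(render(c,b,[q[0]/1e3,q[1]/1e3,q[2]/50],m.shape))
    best=None
    for da in (-.15,0,.15):
        x0=np.array([p[0]*1e3,p[1]*1e3,(p[2]+da)*50])
        s=minimize(f,x0,method="Nelder-Mead",options=dict(initial_simplex=np.vstack([x0]+[x0+d for d in np.eye(3)*8]),xatol=.05,fatol=1e-5,maxiter=300))
        if best is None or s.fun<best.fun: best=s
    q=best.x; print(name,(q[:2]/1e3).round(4),"deg",np.degrees(q[2]/50).round(1),"IoU",round(1-best.fun,3)); return q[0]/1e3,q[1]/1e3,q[2]/50
E
python3 - <<'E'
from h import *
import pickle
c=pickle.load(open("w1.pkl","rb")); t=pickle.load(open("t1.pkl","rb")); r=np.radians
fit(c,"gouge",(.454,.087,r(38)))
fit(c,"mallet",(.412,.284,r(44)))
fit(c,"plane",(.603,.266,r(-31)))
fit(c,"block",(.467,-.094,r(7)),.12)
print("top")
for n,p,R in (("mallet",(.412,.284,r(44)),.09),("plane",(.603,.266,r(-31)),.09),("knife",(.652,.08,r(-30)),.09),("block",(.467,-.094,r(7)),.092),("block",(.407,-.276,r(8)),.092),("block",(.591,-.27,r(5)),.092),("block",(.65,-.092,r(0)),.092)): fit(t,n,p,R)
E
```

```text
gouge [0.4569 0.0986] deg 35.3 IoU 0.896
mallet [0.4055 0.2787] deg 41.3 IoU 0.935
plane [0.5982 0.2768] deg -29.4 IoU 0.51
block [ 0.4682 -0.0913] deg 7.5 IoU 0.985
top
mallet [0.379  0.3066] deg 53.3 IoU 0.201
plane [0.5849 0.2795] deg -30.3 IoU 0.226
knife [0.6525 0.0774] deg -31.7 IoU 0.846
block [ 0.4631 -0.0976] deg 7.9 IoU 0.94
block [ 0.4045 -0.2799] deg 8.0 IoU 0.977
block [ 0.5873 -0.2742] deg 5.3 IoU 0.972
block [ 0.6551 -0.0963] deg -1.1 IoU 0.969
```

Run:
```python
from h import *
rel([.432,.081,.12],np.radians(125))
```

```text
turn [ 1.000e-04 -4.000e-04 -6.089e-01] shift [ 66.8 -89.8 159.6] q6 -1.27
```

{"api": "jog_arm", "payload": {"deltas": [[[0,0,-0.609,67,-90,160,1],[0,0,-0.609,67,-90,160,1],[0,0,-0.609,67,-90,160,1],[0,0,-0.609,67,-90,160,1],[0,0,-0.609,67,-90,160,1],[0,0,-0.609,67,-90,160,1],[0,0,-0.609,67,-90,160,1]]]}}

```text
time_s: 2.68
tool_pos: [0.4334, 0.0806, 0.1205]
ee_rot: [-3.141, 0.002, -2.532]
contact_force: [-0.5, -0.7, -0.4]
gripper_width: 1.002
grip_force: 0.0
```

Run:
```python
from h import *
c=cams.capture("wrist"); r=np.radians
g=fit(c,"gouge",(.4569,.0986,r(35.3)))
m=render(c,M["gouge"],g,(400,640)); im=c["img"][:,:,::-1].copy(); cv2.drawContours(im,cv2.findContours(m,0,1)[0],-1,(0,255,0),1); cv2.imwrite("pics/w2.png",im)
x,y,a=g; d=np.array([np.cos(a),np.sin(a)]); p=np.array([x,y])-.031*d
rel([*p,.004],a+np.pi/2)
```

```text
gouge [0.4561 0.0982] deg 34.9 IoU 0.915
turn [-0.0008  0.0016 -0.0002] shift [  2.3   1.5 116.4] q6 -2.02
```

View pics/w2.png

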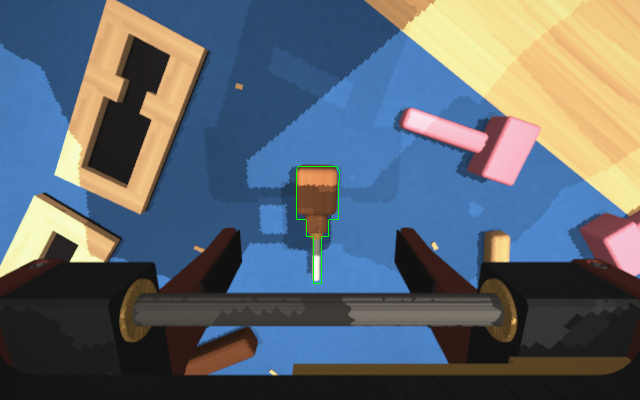

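{"api": "jog_arm", "payload": {"deltas": [[[0,0,0,2.3,1.5,60,1],[0,0,0,2.3,1.5,107,1],[0,0,0,2.3,1.5,107,1],[0,0,0,2.3,1.5,107,-1],[0,0,0,2.3,1.5,107,-1],[0,0,0,2.3,1.5,107,-1],[0,0,0,2.3,1.5,107,-1],[0,0,0,2.3,1.5,107,-1],[0,0,0,2.3,1.5,107,-1]]], "squeeze": 25}}

```text
time_s: 3.85
tool_pos: [0.43, 0.0799, 0.0129]
ee_rot: [-3.141, 0.0, -2.532]
contact_force: [0.6, -0.1, 5.4]
gripper_width: 0.406
grip_force: 25.0
```

Run:
```python
from h import *
rel([.63,-.2,.28],np.radians(98))
```

```text
turn [-1.000e-04  5.000e-04  4.696e-01] shift [  -4.  -344.1 -267. ] q6 -2.02
```

{"api": "jog_arm", "payload": {"deltas": [[[0,0,0,0,0,-60,-1],[0,0,0.47,-4,-344,-267,-1],[0,0,0.47,-4,-344,-267,-1],[0,0,0.47,-4,-344,-267,-1],[0,0,0.47,-4,-344,-267,-1],[0,0,0.47,-4,-344,-267,-1],[0,0,0.47,-4,-344,-267,-1],[0,0,0.47,-4,-344,-267,-1],[0,0,0.47,-4,-344,-267,-1],[0,0,0.47,-4,-344,-267,-1],[0,0,0.47,-4,-344,-267,-1]]]}}

```text
time_s: 5.22
tool_pos: [0.6288, -0.1987, 0.2785]
ee_rot: [3.14, -0.002, -3.001]
contact_force: [0.5, 0.2, -1.2]
gripper_width: 0.408
grip_force: 25.0
```

```bash
cat >> h.py <<'E'
def held(c,name,gx):
    """fit the held tool: returns offset of tool origin in the TCP's horizontal plane, given depth of underside below the TCP"""
E
python3 - <<'E'
from h import *
import pickle
c=cams.capture("wrist"); pickle.dump(c,open("w3.pkl","wb")); r=np.radians
B={}
for n,p in dict(gouge=(.408,-.275,r(8)),knife=(.592,-.268,r(5.3)),plane=(.4682,-.0913,r(7.5)),mallet=(.66,-.091,r(-1))).items(): print(n); B[n]=fit(c,"block",p,.096)
pickle.dump(B,open("B.pkl","wb"))
im=c["img"][:,:,::-1].copy()
for n in B: cv2.drawContours(im,cv2.findContours(render(c,M["block"],B[n],(400,640)),0,1)[0],-1,(0,0,255),1)
cv2.imwrite("pics/w3.png",im); s=manip.state(); print(s["tool_pos"],s["ee_rot"],s["time_s"])
E
```

```text
gouge
block [ 0.4069 -0.2734] deg 8.0 IoU 0.999
knife
block [ 0.5912 -0.2673] deg 5.0 IoU 0.996
plane
block [ 0.4677 -0.0908] deg 7.4 IoU 0.992
mallet
block [ 0.6593 -0.0886] deg -0.7 IoU 0.807
[ 0.62901086 -0.19882699  0.27879638] [ 3.14069089e+00 -1.62715897e-03 -3.00139274e+00] 5.275
```

View pics/w3.png

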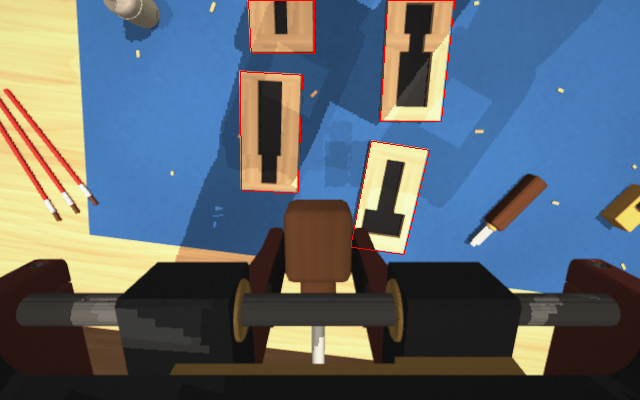

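Run:
```python
from h import *
rel([.3753,-.2778,.05],np.radians(98))
```

```text
turn [ 0.0009 -0.0016  0.0006] shift [261.9 -43.  229.2] q6 -2.04
```

{"api": "jog_arm", "payload": {"deltas": [[[0,0,0,262,-43,150,-1],[0,0,0,262,-43,150,-1],[0,0,0,262,-43,150,-1],[0,0,0,262,-43,150,-1],[0,0,0,262,-43,150,-1],[0,0,0,262,-43,229,-1],[0,0,0,262,-43,229,-1],[0,0,0,262,-43,229,-1],[0,0,0,262,-43,229,-1]]]}}

```text
time_s: 6.4
tool_pos: [0.377, -0.279, 0.0515]
ee_rot: [-3.141, 0.001, -3.002]
contact_force: [0.7, -0.2, 0.6]
gripper_width: 0.405
grip_force: 25.0
```

Run:
```python
from h import *
c=cams.capture("wrist"); cv2.imwrite("pics/w4.png",c["img"][:,:,::-1])
rel([.3753,-.2778,.018],np.radians(98)); s=manip.state(); print(s["tool_pos"],s["ee_rot"])
```

```text
turn [-0.0014  0.0014  0.0001] shift [ 1.7  1.7 33.7] q6 -2.37
[ 0.37717296 -0.27915722  0.05172217] [-3.14016301e+00  1.39572698e-03 -3.00182015e+00]
```

View pics/w4.png

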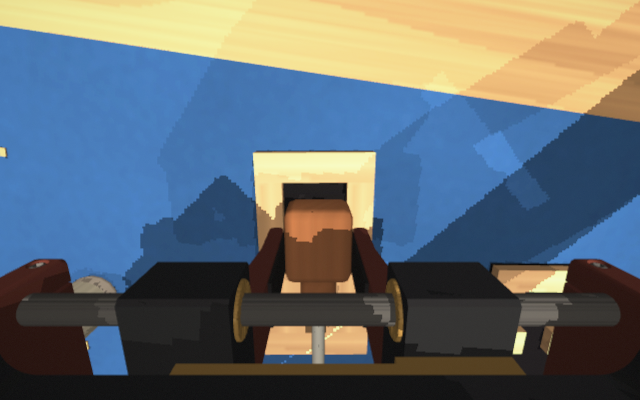

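{"api": "jog_arm", "payload": {"deltas": [[[0,0,0,1.5,-1.5,5,-1],[0,0,0,1.5,-1.5,15,-1],[0,0,0,1.5,-1.5,25,-1],[0,0,0,1.5,-1.5,32,-1],[0,0,0,1.5,-1.5,32,-1],[0,0,0,1.5,-1.5,32,-1]]]}}

```text
time_s: 7.2
tool_pos: [0.3751, -0.2806, 0.0186]
ee_rot: [3.141, -0.0, -3.002]
contact_force: [-0.9, 0.2, -0.4]
gripper_width: 0.406
grip_force: 25.0
```

{"api": "jog_arm", "payload": {"deltas": [[[0,0,0,0,0,1,-1],[0,0,0,0,0,1,0.1],[0,0,0,0,0,1,0.1],[0,0,0,0,0,1,0.1],[0,0,0,0,0,-60,0.5],[0,0,0,-60,0,-120,1],[0,0,0,-60,0,-120,1],[0,0,0,-60,0,-120,1]]]}}

```text
time_s: 8.2
tool_pos: [0.436, -0.2726, 0.14]
ee_rot: [-3.139, 0.003, -3.001]
contact_force: [-0.1, 0.1, 0.0]
gripper_width: 0.961
grip_force: 0.0
```

Run:
```python
from h import *
c=cams.capture("wrist"); cv2.imwrite("pics/w5.png",cv2.resize(c["img"][100:300,180:480,::-1],None,fx=2,fy=2))
p=(.652,.08); a=np.radians(-31)
rel([.64,.085,.14],np.radians(59))
```

```text
turn [-2.000e-04  3.000e-04  6.811e-01] shift [-253.5  324.8   -1.4] q6 -2.29
```

View pics/w5.png

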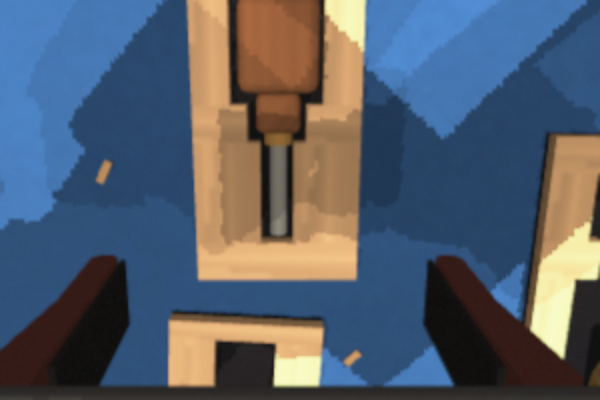

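The gouge lies centred in its pocket (shaft in its channel at about crop (278,190)), flat. Next the knife.

{"api": "jog_arm", "payload": {"deltas": [[[0,0,0.681,-254,325,-2,1],[0,0,0.681,-254,325,-2,1],[0,0,0.681,-254,325,-2,1],[0,0,0.681,-254,325,-2,1],[0,0,0.681,-254,325,-2,1],[0,0,0.681,-254,325,-2,1],[0,0,0.681,-254,325,-2,1],[0,0,0.681,-254,325,-2,1],[0,0,0.681,-254,325,-2,1],[0,0,0.681,-254,325,-2,1]]]}}

```text
time_s: 9.5
tool_pos: [0.6395, 0.0831, 0.1398]
ee_rot: [-3.14, -0.002, 2.598]
contact_force: [0.0, -0.3, -0.5]
gripper_width: 1.002
grip_force: 0.0
```

```bash
cat >> h.py <<'E'
def look(c,name,g,fn):
    im=c["img"][:,:,::-1].copy(); cv2.drawContours(im,cv2.findContours(render(c,M[name],g,(400,640)),0,1)[0],-1,(0,255,0),1); cv2.imwrite(fn,im)
def off(g):
    "tool origin in TCP frame, mm"
    s=manip.state(); R=Ro.from_euler("xyz",s["ee_rot"]); print("origin in TCP axes",(R.inv().apply(np.array([g[0],g[1],0])-s["tool_pos"])*1e3).round(1))
E
python3 - <<'E'
from h import *
c=cams.capture("wrist"); g=fit(c,"knife",(.657,.083,np.radians(-31)))
look(c,"knife",g,"pics/w6.png"); off(g)
d=np.array([np.cos(g[2]),np.sin(g[2])]); p=np.array(g[:2])-.018*d
rel([*p,.012],g[2]+np.pi/2)
E
```

```text
knife [0.6563 0.0818] deg -30.2 IoU 0.933
origin in TCP axes [-14.9   7.4 140.2]
turn [-0.001  -0.001  -0.0165] shift [  3.1   7.1 128.2] q6 -0.92
```

View pics/w6.png

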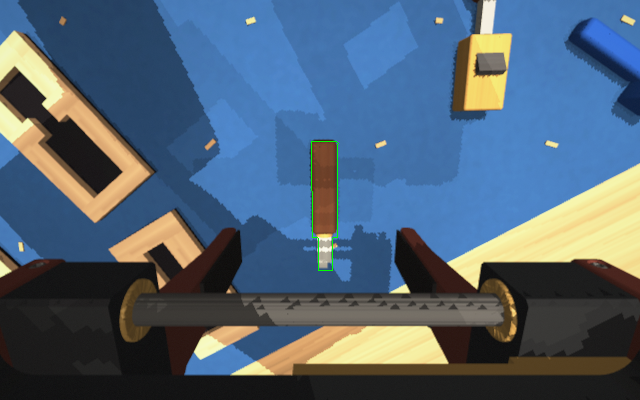

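{"api": "jog_arm", "payload": {"deltas": [[[0,0,-0.016,3,6,60,1],[0,0,-0.016,3,6,110,1],[0,0,-0.016,3,6,128,1],[0,0,-0.016,3,6,128,1],[0,0,-0.016,3,6,128,-1],[0,0,-0.016,3,6,128,-1],[0,0,-0.016,3,6,128,-1],[0,0,-0.016,3,6,128,-1],[0,0,-0.016,3,6,128,-1],[0,0,-0.016,3,6,128,-1]]], "squeeze": 25}}

```text
time_s: 10.8
tool_pos: [0.6414, 0.0915, 0.0126]
ee_rot: [-3.142, -0.0, 2.616]
contact_force: [-0.4, 0.6, -0.6]
gripper_width: 0.353
grip_force: 0.0
```

Run:
```python
from h import *
import pickle
off((.6563,.0818)); B=pickle.load(open("B.pkl","rb"))["knife"]; print(B)
d=np.array([np.cos(B[2]),np.sin(B[2])]); p=np.array(B[:2])-.018*d; print(p)
rel([*p,.052],B[2]+np.pi/2)
```

```text
origin in TCP axes [-17.8  -0.9  12.6]
(np.float64(0.5911901263166096), np.float64(-0.26733139526058336), np.float64(0.08773825701637382))
[ 0.57325936 -0.26890866]
turn [-1.000e-04 -1.000e-04 -6.135e-01] shift [-122.  -346.   -39.3] q6 -0.92
```

{"api": "jog_arm", "payload": {"deltas": [[[0,0,0,0,0,0,-1],[0,0,0,0,0,0,-1],[0,0,0,0,0,0,-1],[0,0,0,0,0,-60,-1],[0,0,-0.613,-122,-346,-60,-1],[0,0,-0.613,-122,-346,-60,-1],[0,0,-0.613,-122,-346,-60,-1],[0,0,-0.613,-122,-346,-60,-1],[0,0,-0.613,-122,-346,-60,-1],[0,0,-0.613,-122,-346,-60,-1],[0,0,-0.613,-122,-346,-60,-1],[0,0,-0.613,-122,-346,-60,-1]]]}}

```text
time_s: 12.3
tool_pos: [0.573, -0.2687, 0.0724]
ee_rot: [3.141, -0.0, -3.055]
contact_force: [0.9, -0.5, 0.4]
gripper_width: 0.275
grip_force: 25.0
```

{"api": "jog_arm", "payload": {"deltas": [[[0,0,0,0,0,20,-1],[0,0,0,0,0,20,-1],[0,0,0,0,0,20,-1]]]}}

```text
time_s: 12.68
tool_pos: [0.5733, -0.2679, 0.0521]
ee_rot: [3.141, -0.001, -3.053]
contact_force: [-0.7, -1.1, -0.7]
gripper_width: 0.275
grip_force: 25.0
```

Run:
```python
from h import *
c=cams.capture("wrist"); cv2.imwrite("pics/w7.png",cv2.resize(c["img"][50:350,120:520,::-1],None,fx=2,fy=2))
rel([.57326,-.26891,.0165],.0877+np.pi/2)
```

```text
turn [ 0.0002 -0.0002  0.0006] shift [ 0.4 -0.7 36. ] q6 -2.12
```

View pics/w7.png

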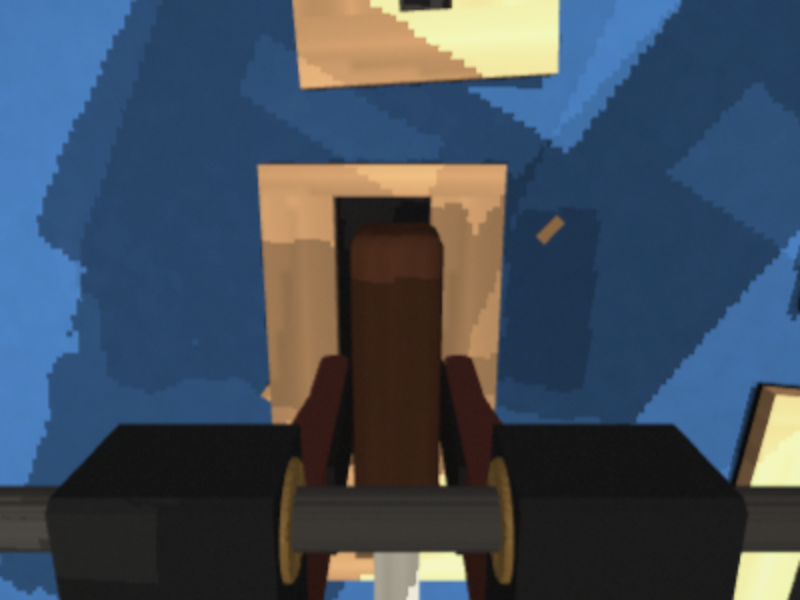

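{"api": "jog_arm", "payload": {"deltas": [[[0,0,0,0,-4.5,5,-1],[0,0,0,0,-4.5,15,-1],[0,0,0,0,-4.5,25,-1],[0,0,0,0,-4.5,34,-1],[0,0,0,0,-4.5,35,-1],[0,0,0,0,-4.5,35,-1]]]}}

```text
time_s: 13.48
tool_pos: [0.5736, -0.2734, 0.0175]
ee_rot: [3.141, -0.0, -3.054]
contact_force: [0.7, 0.3, -0.8]
gripper_width: 0.267
grip_force: 25.0
```

{"api": "jog_arm", "payload": {"deltas": [[[0,0,0,0,0,1,-1],[0,0,0,0,0,1,0],[0,0,0,0,0,1,0],[0,0,0,0,0,1,0],[0,0,0,0,0,-60,0.5],[0,0,0,-60,0,-120,1],[0,0,0,-60,0,-120,1],[0,0,0,-60,0,-120,1]]]}}

```text
time_s: 14.48
tool_pos: [0.6352, -0.2684, 0.1394]
ee_rot: [-3.14, 0.003, -3.053]
contact_force: [-0.4, 0.2, 0.0]
gripper_width: 0.918
grip_force: 0.0
```

Run:
```python
from h import *
c=cams.capture("wrist"); cv2.imwrite("pics/w8.png",cv2.resize(c["img"][50:300,180:480,::-1],None,fx=2,fy=2))
rel([.433,.303,.14],np.radians(131)); print(manip.state()["qpos"])
```

```text
turn [-1.000e-04  0.000e+00 -6.279e-01] shift [149.5 586.4  -2.5] q6 -2.08
[-4.17678938e-01  6.07789356e-01  1.53440144e+00 -1.06670648e-04
  9.99291917e-01 -2.07606736e+00]
```

View pics/w8.png

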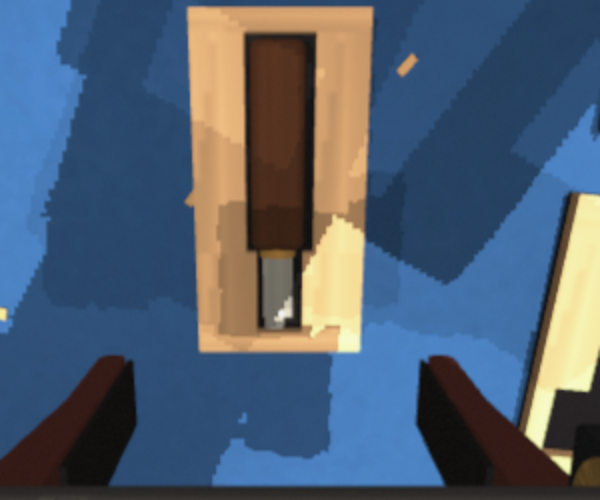

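The knife lies flat in its slot. Next the brass mallet.

{"api": "jog_arm", "payload": {"deltas": [[[0,0,-0.628,150,586,-2,1],[0,0,-0.628,150,586,-2,1],[0,0,-0.628,150,586,-2,1],[0,0,-0.628,150,586,-2,1],[0,0,-0.628,150,586,-2,1],[0,0,-0.628,150,586,-2,1],[0,0,-0.628,150,586,-2,1],[0,0,-0.628,150,586,-2,1],[0,0,-0.628,150,586,-2,1],[0,0,-0.628,150,586,-2,1],[0,0,-0.628,150,586,-2,1],[0,0,-0.628,150,586,-2,1]]]}}

```text
time_s: 16.02
tool_pos: [0.432, 0.3011, 0.1386]
ee_rot: [3.142, -0.003, -2.426]
contact_force: [-0.6, -0.1, 0.5]
gripper_width: 1.001
grip_force: 0.0
```

{"api": "jog_arm", "payload": {"deltas": [[[0,0,0,0,0,0,1],[0,0,0,0,0,0,1]]]}}

```text
time_s: 16.27
tool_pos: [0.4333, 0.3013, 0.1395]
ee_rot: [-3.142, -0.0, -2.428]
contact_force: [0.3, 0.7, -0.1]
gripper_width: 0.997
grip_force: 0.0
```

Run:
```python
from h import *
c=cams.capture("wrist"); g=fit(c,"mallet",(.4055,.2787,np.radians(41.3)))
off(g); print(c["img"][tuple(w2px(c,[g[0]+.037*np.cos(g[2]),g[1]+.037*np.sin(g[2]),.03]).astype(int)[::-1])])
d=np.array([np.cos(g[2]),np.sin(g[2])]); p=np.array(g[:2])+.037*d
rel([*p,.013],g[2]+np.pi/2)
```

```text
mallet [0.4039 0.2784] deg 41.4 IoU 0.957
origin in TCP axes [ 37.3   1.8 139.6]
[147 107  54]
turn [-0.     -0.0002 -0.0085] shift [  0.3   2.1 126.6] q6 -1.7
```

{"api": "jog_arm", "payload": {"deltas": [[[0,0,-0.008,0,1,60,1],[0,0,-0.008,0,1,110,1],[0,0,-0.008,0,1,126,1],[0,0,-0.008,0,1,126,1],[0,0,-0.008,0,1,126,-1],[0,0,-0.008,0,1,126,-1],[0,0,-0.008,0,1,126,-1],[0,0,-0.008,0,1,126,-1],[0,0,-0.008,0,1,126,-1],[0,0,-0.008,0,1,126,-1],[0,0,-0.008,0,1,126,-1]]], "squeeze": 40}}

```text
time_s: 17.7
tool_pos: [0.433, 0.3035, 0.0144]
ee_rot: [-3.141, 0.001, -2.418]
contact_force: [1.4, -1.1, 6.8]
gripper_width: 0.591
grip_force: 39.8
```

Run:
```python
from h import *
import pickle
off((.4039,.2784)); B=pickle.load(open("B.pkl","rb"))["mallet"]; print(B)
d=np.array([np.cos(B[2]),np.sin(B[2])]); p=np.array(B[:2])+.037*d; print(p)
rel([*p,.053],B[2]+np.pi/2)
```

```text
origin in TCP axes [38.5  0.5 14.4]
(np.float64(0.6593270633309932), np.float64(-0.088555173551569), np.float64(-0.01195076174631125))
[ 0.69632442 -0.08899734]
turn [1.000e-04 1.500e-03 7.354e-01] shift [  62.4 -468.5  -38.5] q6 -1.7
```

{"api": "jog_arm", "payload": {"deltas": [[[0,0,0,0,0,-60,-1],[0,0,0.735,62,-468,-80,-1],[0,0,0.735,62,-468,-80,-1],[0,0,0.735,62,-468,-80,-1],[0,0,0.735,62,-468,-80,-1],[0,0,0.735,62,-468,-80,-1],[0,0,0.735,62,-468,-80,-1],[0,0,0.735,62,-468,-80,-1],[0,0,0.735,62,-468,-80,-1],[0,0,0.735,62,-468,-80,-1],[0,0,0.735,62,-468,-80,-1],[0,0,0.735,62,-468,-80,-1]]]}}

```text
time_s: 19.2
tool_pos: [0.6946, -0.0873, 0.0932]
ee_rot: [3.141, -0.001, 3.131]
contact_force: [0.1, 0.0, -3.0]
gripper_width: 0.592
grip_force: 39.8
```

{"api": "jog_arm", "payload": {"deltas": [[[0,0,0,0,0,40,-1],[0,0,0,0,0,40,-1],[0,0,0,0,0,40,-1]]]}}

```text
time_s: 19.58
tool_pos: [0.6958, -0.088, 0.0544]
ee_rot: [-3.142, 0.0, 3.131]
contact_force: [-0.8, 0.0, -2.6]
gripper_width: 0.592
grip_force: 39.8
```

Run:
```python
from h import *
c=cams.capture("wrist"); cv2.imwrite("pics/w9.png",cv2.resize(c["img"][50:350,120:520,::-1],None,fx=2,fy=2))
rel([.6963,-.0890,.0185],-.012+np.pi/2); print(manip.state()["tool_pos"])
```

```text
turn [-0.0002  0.0016  0.0008] shift [ 0.1 -0.7 36.6] q6 -1.7
[ 0.69633723 -0.08825838  0.0550517 ]
```

View pics/w9.png

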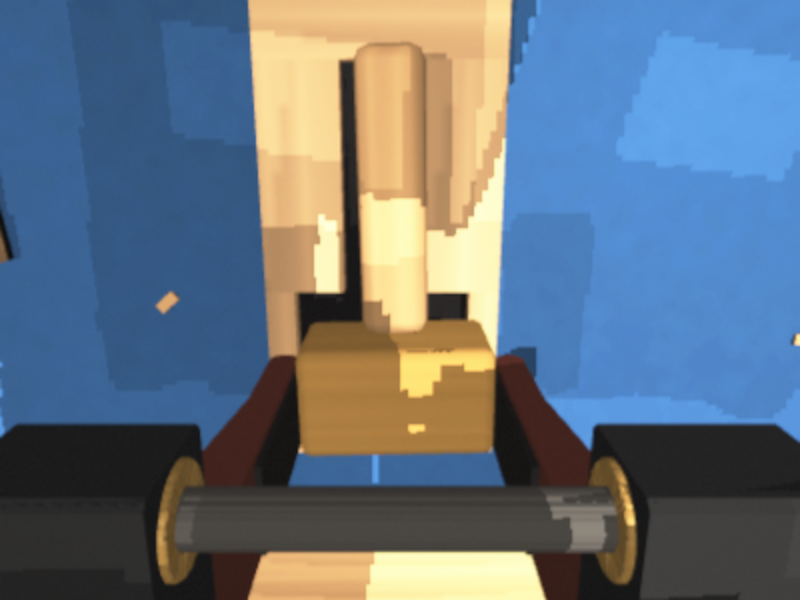

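{"api": "jog_arm", "payload": {"deltas": [[[0,0,0,-2.8,-4.5,5,-1],[0,0,0,-2.8,-4.5,15,-1],[0,0,0,-2.8,-4.5,25,-1],[0,0,0,-2.8,-4.5,34,-1],[0,0,0,-2.8,-4.5,35.5,-1],[0,0,0,-2.8,-4.5,35.5,-1]]]}}

```text
time_s: 20.38
tool_pos: [0.6981, -0.0932, 0.0181]
ee_rot: [-3.142, -0.001, 3.13]
contact_force: [-1.5, 0.4, 1.8]
gripper_width: 0.588
grip_force: 40.0
```

{"api": "jog_arm", "payload": {"deltas": [[[0,0,0,0,0,0,0.8],[0,0,0,0,0,0,0.8],[0,0,0,0,0,0,0.8],[0,0,0,0,0,-60,1],[0,0,0,-60,0,-130,1],[0,0,0,-60,0,-130,1],[0,0,0,-60,0,-130,1],[0,0,0,-60,0,-130,1]]]}}

```text
time_s: 21.38
tool_pos: [0.7565, -0.0937, 0.1462]
ee_rot: [3.141, -0.003, 3.13]
contact_force: [-0.1, 1.3, -0.4]
gripper_width: 1.001
grip_force: 0.0
```

Run:
```python
from h import *
c=cams.capture("wrist"); cv2.imwrite("pics/w10.png",c["img"][:,:,::-1]); 
# plane grip
a=np.radians(-29.4); rel([.5982+.027*np.cos(a),.2768+.027*np.sin(a),.16],a+np.pi/2)
M["mallet_in"]=[(x0,x1,w,z0+4,z1+4) for x0,x1,w,z0,z1 in M["mallet"]]
```

```text
turn [-5.000e-04 -4.100e-03  5.012e-01] shift [138.8 355.6 -13.4] q6 -1.7
```

{"api": "jog_arm", "payload": {"deltas": [[[0,0,0.501,139,356,-13,1],[0,0,0.501,139,356,-13,1],[0,0,0.501,139,356,-13,1],[0,0,0.501,139,356,-13,1],[0,0,0.501,139,356,-13,1],[0,0,0.501,139,356,-13,1],[0,0,0.501,139,356,-13,1],[0,0,0.501,139,356,-13,1],[0,0,0.501,139,356,-13,1],[0,0,0.501,139,356,-13,1]]]}}

```text
time_s: 22.68
tool_pos: [0.624, 0.2621, 0.1609]
ee_rot: [-3.141, -0.0, 2.627]
contact_force: [0.3, 0.2, -0.5]
gripper_width: 0.999
grip_force: 0.0
```

Run:
```python
from h import *
c=cams.capture("wrist"); g=fit(c,"plane",(.6,.275,np.radians(-30)))
off(g); look(c,"plane",g,"pics/w11.png")
a=cv2.imread("pics/w10.png")[60:300,160:480]; b=cv2.imread("pics/w11.png")[60:300,160:480]
cv2.imwrite("pics/w12.png",np.hstack([cv2.resize(a,(400,300)),cv2.resize(b,(400,300))]))
d=np.array([np.cos(g[2]),np.sin(g[2])]); p=np.array(g[:2])+.027*d
rel([*p,.013],g[2]+np.pi/2)
```

```text
plane [0.5983 0.2752] deg -29.6 IoU 0.911
origin in TCP axes [ 28.7  -1.4 161. ]
turn [-0.0003 -0.0001  0.001 ] shift [  1.7  -1.4 148. ] q6 -0.68
```

View pics/w12.png

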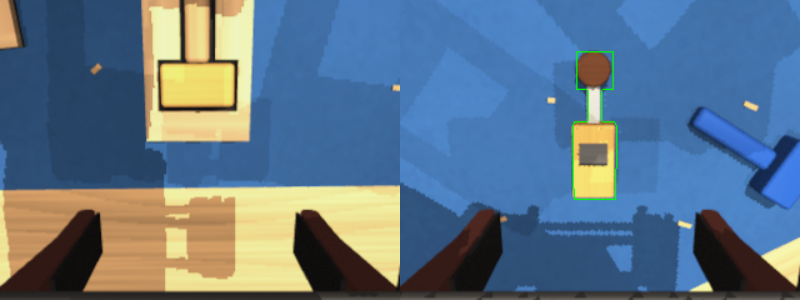

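The mallet is seated in its T pocket (left half), and the plane outline fits at right. Gripping the plane.

{"api": "jog_arm", "payload": {"deltas": [[[0,0,0,1.5,-2.6,60,1],[0,0,0,1.5,-2.6,120,1],[0,0,0,1.5,-2.6,148,1],[0,0,0,1.5,-2.6,148,1],[0,0,0,1.5,-2.6,148,-1],[0,0,0,1.5,-2.6,148,-1],[0,0,0,1.5,-2.6,148,-1],[0,0,0,1.5,-2.6,148,-1],[0,0,0,1.5,-2.6,148,-1],[0,0,0,1.5,-2.6,148,-1],[0,0,0,1.5,-2.6,148,-1],[0,0,0,1.5,-2.6,148,-1]]], "squeeze": 40}}

```text
time_s: 24.22
tool_pos: [0.6208, 0.2621, 0.0133]
ee_rot: [-3.141, -0.0, 2.629]
contact_force: [-1.4, -1.6, 3.6]
gripper_width: 0.382
grip_force: 40.0
```

Run:
```python
from h import *
import pickle
off((.5983,.2752)); B=pickle.load(open("B.pkl","rb"))["plane"]; print(B)
d=np.array([np.cos(B[2]),np.sin(B[2])]); p=np.array(B[:2])+.027*d; print(p)
rel([*p,.053],B[2]+np.pi/2)
```

```text
origin in TCP axes [26.   0.4 13.3]
(np.float64(0.46765319724740484), np.float64(-0.09084507458835026), np.float64(0.12978345715803158))
[ 0.49442613 -0.08735075]
turn [-4.000e-04 -3.000e-04 -6.425e-01] shift [ -61.3 -366.5  -39.6] q6 -0.68
```

{"api": "jog_arm", "payload": {"deltas": [[[0,0,0,0,0,-60,-1],[0,0,-0.642,-61,-366,-70,-1],[0,0,-0.642,-61,-366,-70,-1],[0,0,-0.642,-61,-366,-70,-1],[0,0,-0.642,-61,-366,-70,-1],[0,0,-0.642,-61,-366,-70,-1],[0,0,-0.642,-61,-366,-70,-1],[0,0,-0.642,-61,-366,-70,-1],[0,0,-0.642,-61,-366,-70,-1],[0,0,-0.642,-61,-366,-70,-1],[0,0,-0.642,-61,-366,-40,-1],[0,0,-0.642,-61,-366,-40,-1]]]}}

```text
time_s: 25.72
tool_pos: [0.4934, -0.0852, 0.0518]
ee_rot: [3.14, -0.004, -3.01]
contact_force: [-0.3, 0.4, -2.0]
gripper_width: 0.386
grip_force: 40.0
```

{"api": "jog_arm", "payload": {"deltas": [[[0,0,0,0,0,0,-1],[0,0,0,0,0,0,-1]]]}}

```text
time_s: 25.98
tool_pos: [0.4952, -0.0864, 0.054]
ee_rot: [-3.141, 0.001, -3.012]
contact_force: [0.2, 0.2, -2.1]
gripper_width: 0.383
grip_force: 40.0
```

Run:
```python
from h import *
c=cams.capture("wrist"); cv2.imwrite("pics/w13.png",cv2.resize(c["img"][50:350,120:520,::-1],None,fx=2,fy=2))
rel([.4944,-.0874,.0175],.1298+np.pi/2); print(manip.state()["tool_pos"])
```

```text
turn [-0.0004  0.0013 -0.0001] shift [ 0.9 -0.7 36.5] q6 -1.9
[ 0.4951817  -0.08653895  0.05395213]
```

View pics/w13.png

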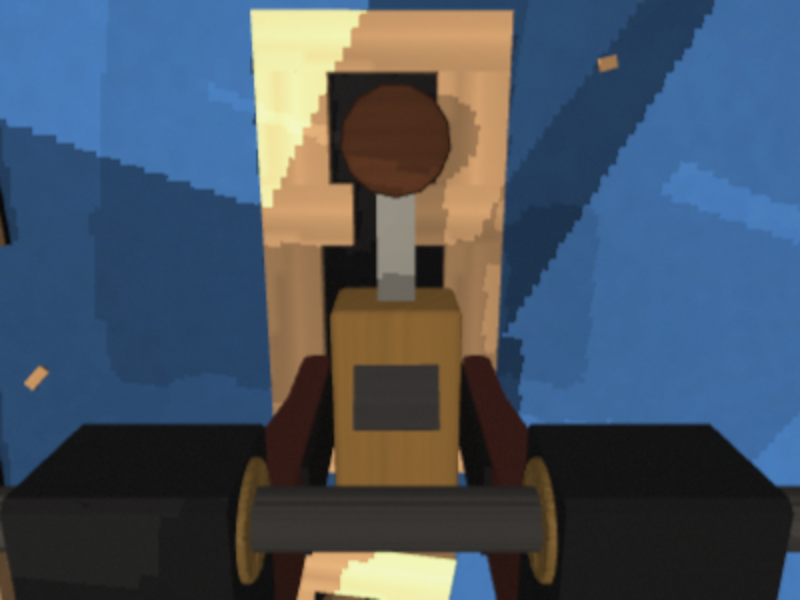

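{"api": "jog_arm", "payload": {"deltas": [[[0,0,0,1.8,-4.4,5,-1],[0,0,0,1.8,-4.4,15,-1],[0,0,0,1.8,-4.4,25,-1],[0,0,0,1.8,-4.4,34,-1],[0,0,0,1.8,-4.4,36,-1],[0,0,0,1.8,-4.4,36,-1]]]}}

```text
time_s: 26.78
tool_pos: [0.4929, -0.0912, 0.0172]
ee_rot: [3.141, -0.001, -3.012]
contact_force: [-3.1, 0.3, 6.0]
gripper_width: 0.384
grip_force: 40.0
```

{"api": "jog_arm", "payload": {"deltas": [[[0,0,0,0,0,0,0.3],[0,0,0,0,0,0,0.3],[0,0,0,0,0,0,0.3],[0,0,0,0,0,-60,1],[0,0,0,-110,0,-180,1],[0,0,0,-110,0,-180,1],[0,0,0,-110,0,-180,1],[0,0,0,-110,0,-180,1],[0,0,0,-110,0,-180,1]]]}}

```text
time_s: 27.9
tool_pos: [0.6004, -0.077, 0.1954]
ee_rot: [3.141, -0.003, -3.012]
contact_force: [0.2, -0.1, -1.0]
gripper_width: 1.005
grip_force: 0.0
```

Run:
```python
from h import *
c=cams.capture("wrist"); cv2.imwrite("pics/w14.png",cv2.resize(c["img"][0:300,100:500,::-1],None,fx=2,fy=2)); print(manip.state()["time_s"])
```

```text
27.95
```

View pics/w14.png

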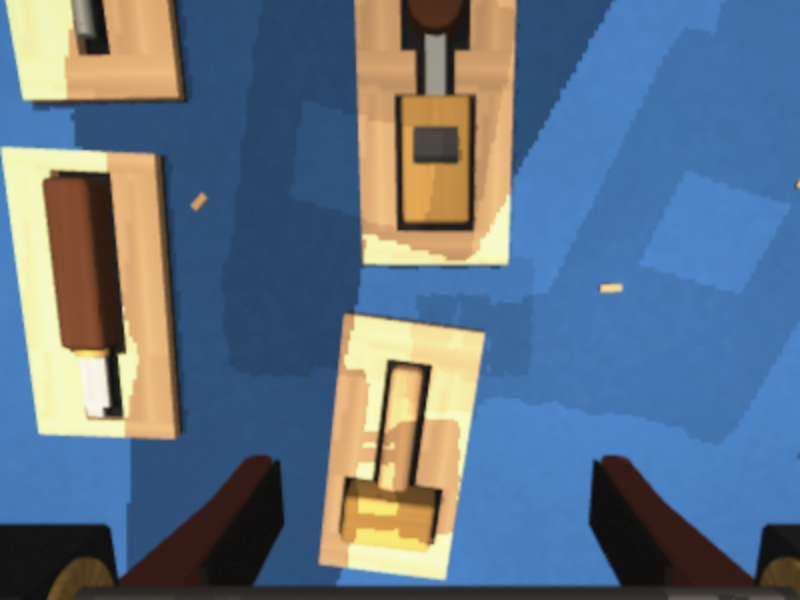

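All four tools are in their pockets: plane at (435,160), mallet at (395,455), knife at (85,270), and the gouge shaft at (88,20). Handing in.

```bash
python3 -c "
from rig import manip; print(manip.close_job())"
```

```text
the job is handed in; nothing more can be done
None
```

The palm gouge, knife, mallet and palm plane each lie the right way round in their matching block, with the bottle and owl left alone, and I handed the job in at about 28 s of the 96 s allowed. The hand-in gave no verdict.

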